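# Unclamp the shaken sample tubes and set them in the transport tray

## Task

The red-capped sample tubes have been shaken: slide the shaker's clamp jaw all the way open by its green paddle, then lift the red-capped tube carrier straight up out of the shaker by its white handle. Keep it upright and set it down gently in the red tray, square with the tray and flat on its floor, and let go. Leave the jaw open and do not disturb the yellow-capped carrier in the yellow tray.

Things in the scene. Friction and masses are not known exactly. Their poses are not given: they have to be found in the camera images.
- shaker: White tube shaker, fixed to the table, 140 mm (its x) by 275 mm (its y), with a flat aluminium bed 50 mm above the table. Origin at table height under the middle of the seat where the red-capped carrier stands. A fixed dark steel jaw, 28 mm high above the bed, stands at the seat's -y end (its face at y = -52 mm); the sliding jaw is at the +y end and opens along +y. Place and yaw vary.
- jaw (a joint): Opening of the sliding jaw in m: near 0 (0 to 0.003) at the start, 0.045 fully open against its stop. It slides along the shaker's +y with about 4 N of friction and stays where it is left. The dark steel jaw is 26 mm high above the bed; while shut, its lip reaches up to 10 mm over the foot of the carrier at 65.5 to 71.5 mm above the table and holds it down; the lip is clear of the foot above 0.012.
- jaw_paddle (a point): Point to grip on the jaw's green upright paddle, on its centre line, 135 mm above the table and 15 mm below the paddle's top. The paddle is 14 mm thick (shaker y) by 30 mm wide (shaker x), starts 10 mm above the bed, and stands 107 mm to +y of the seat's centre when the jaw is at 0. Axes as the shaker's. Moves with the jaw.
- red_carrier_center (a point): Centre of the red-capped tube carrier, 58 mm above its underside (the whole is 117 mm high, about 0.2 to 0.42 kg). Foot 80 mm (x) by 100 mm (y), 12 mm thick; above it a narrower foam block with two rows of three short tubes whose red caps reach 70 mm above the underside; between the rows a white upright handle blade, 12 mm thick (y) by 40 mm wide (x), rises to 117 mm. z up; in the shaker its axes are parallel to the shaker's. It is symmetric under a half turn.
- red_carrier_handle (a point): Point on the vertical centre line of the red-capped carrier's white handle blade, 100 mm above the carrier's underside (17 mm below the blade's top). Axes as the carrier's.
- red_tray_in (a point): Centre of the inner floor of the red tray, 5 mm above the table; the tray is fixed. Axes: x along the tray's short side, y along its long side. Inside 110 mm (x) by 130 mm (y), walls 5 mm thick, 18 mm high over the table. Tray places (red and yellow may be swapped) and yaw vary.
- yellow_carrier_center (a point): Centre, 58 mm above its underside, of a second carrier of the same shape and size but with yellow caps, standing in the yellow tray (same size as the red tray). To be left alone.

How it is judged:
By the outcome, as a careful person would: the job done as asked, in the order asked, and still so for the second after the job is handed in, with the robot touching nothing.
It also fails if it takes over 51 s, if anything falls off the work surface, if the arm or the gripper's body presses on something with over 40 N, if the wrist force passes 120 N, or if a joint passes its speed limit or range.

## Robot

A 7-joint arm with a two-finger parallel gripper is mounted at the origin on the work surface. World frame = base frame: x ahead of the robot, y to its left, z up, the work surface at z = 0. Lengths are in m, angles in degrees, forces in N, time in s.
With the tool pointing down it reaches from about 0.425 to 0.925 m from the base axis. Payload 6.8 kg.
Tool frame: the origin (TCP) lies midway between the tips of the shut fingers; the grasp point (between the pads) lies grip_point_offset behind it (grip_point_offset is the distance from the TCP to the grasp point, in m); z points along the fingers, y is the line along which they close (so a half turn about z gives the same grasp; the last joint's range is limited). The gripper opens to 88 mm and grips with 3 to 60 N. Pads are 20 mm wide; open, the fingers measure 115 mm over their backs; the gripper's body (75 mm by 178 mm) begins 61 mm behind the grasp point.
Start: joints at [62.275, 27.33, 1.283, 89.118, -0.659, 63.558, -4.761], TCP at [0.248, -0.628, 0.223] pointing down, gripper open.
Joint ranges: [-169.35, 169.35], [-19.33, 120.38], [-80.79, 83.38], [13.8, 139.57], [-78.32, 258.32], [9.67, 109.79], [-169.56, 169.56]. Speed limits (degrees/s): [136.94, 136.94, 180, 180, 180, 180, 180].

## Interface

Orientations are given as a 3x3 rotation matrix whose columns are the frame's x, y, z axes.
In Python, from cell import * gives the robot as it stands.
- The arm moves only by the shell command python3 -m inch 'ROWS' [FORCE]. ROWS is JSON, a list that holds one entry, the list of rows, each a list of 7 numbers: the shift along the tool's x, y, z in cm, then the turn, a rotation vector about the tool's x, y, z in degrees, then the opening, from 0 (shut) to 1 (fully open). A call has 1 to 8 rows; each row is the pose to reach, as a shift and turn from the pose commanded when the call began, along the tool's axes at that moment; what a row does not reach only later rows make up. A row lasts 1/10 s, in which the tool goes at most 50 mm and 8.59 degrees, less where a joint would pass 70% of its speed; a pose out of reach is approached as far as the arm can. A call with a gripper value outside its range is refused whole. The fingers move at their own pace and stop on an object; FORCE is the grip in N (left out, the last holds). Time passes only in rows, so rows that repeat a pose let the fingers close. It gives the time, the measured TCP pose, the force, the opening and the grip force at its end, in the units of the state.
- get_obs(): the state, without advancing time (a new reading comes with each control period).
- get_image(name): name is "side" or "top"; returns (picture, depth): 420x560x3 uint8, red, green, blue; 420x560 float32, m along the optical axis (not along the pixel's ray), 0 where there is no reading.
- calibration(name): a dict with "fov_y" (degrees; the focal length in pixels is half the picture's height over the tangent of half this angle, whatever the lens; pixels are square), "cx", "cy" (the principal point, pixels), "D" ([k1, k2, p1, p2, k3] as OpenCV has them; the pictures are not rectified), "pose" (4x4, takes a point from camera to world coordinates). Camera axes: x right, y down, z forward; pixel columns grow to the right and rows downward; lengths in m; the calibration is good to about 2 mm. A picture is of the moment at which its call begins. calibration takes no time and is no camera call.
- close_job(): hands the job in; it is judged then, once.
The state is a dict: "time_s": time; "joints": joint angles; "dq": joint speeds; "joint_efforts": joint torques, N m; "tcp_pos": TCP position; "eef_rot": TCP orientation; "force": force on the tool from outside, world axes, zero at the start; "moment": the same for the moment, N m; "grip_width": finger opening in m; "gripper_force": force on a finger pad.
Only numpy, scipy, OpenCV 4.12 (cv2) and the standard library are available. Lean on these libraries where they do the work, as an engineer would, in place of code of your own. Each camera call takes 0.05 s, during which the arm holds its last target. There are 200 camera calls.

## Working session

There is one attempt and no reset: what is moved stays moved. The work goes in short steps, Python scripts to look and compute and a shell command to move; the robot and the scene stay as the last step left them, time stands still between calls to the robot, and variables do not carry over. Pictures are saved under pics/ and viewed, at most 10 in all, crops included, and the job is handed in when it is done.

```bash
ls; mkdir -p pics
python3 - <<'E'
from cell import *
import cv2,numpy as np
for n in("top","side"):
    p,d=get_image(n); cv2.imwrite(f"pics/{n}0.png",p[:,:,::-1]); np.savez(f"pics/{n}0.npz",p=p,d=d)
    print(calibration(n))
o=get_obs();print(o)
try: print(grip_point_offset)
except Exception as e: print(e)
E
```

```text
pics
{'fov_y': 54.63585155240359, 'cx': 280.2788702168509, 'cy': 211.88164375248664, 'D': array([-0.0283495,  0.       ,  0.       ,  0.       ,  0.       ]), 'pose': array([[ 0.01137364, -0.99535061,  0.09564411,  0.47449129],
       [-0.99937049, -0.01452959, -0.03236536,  0.01314408],
       [ 0.03360455, -0.09521579, -0.99488928,  0.92392993],
       [ 0.        ,  0.        ,  0.        ,  1.        ]])}
{'fov_y': 52.47332837338496, 'cx': 274.1168038941579, 'cy': 209.88002794394512, 'D': array([-0.10557435,  0.        ,  0.        ,  0.        ,  0.        ]), 'pose': array([[ 0.87499881, -0.25794604,  0.40968394,  0.24812308],
       [-0.48361337, -0.42681645,  0.76416348, -0.54015306],
       [-0.0222531 , -0.86677077, -0.49821003,  0.48158242],
       [ 0.        ,  0.        ,  0.        ,  1.        ]])}
{'time_s': 0.1, 'joints': array([62.27222487, 27.36986359,  1.28160925, 89.17015705, -0.65935771,
       63.55892423, -4.76120375]), 'dq': array([-0.05470618, -0.15617013, -0.09232784, -0.14076866, -0.01632585,
       -0.06452461, -0.00698274]), 'joint_efforts': array([ 4.56967871e-03, -5.84089172e+01,  1.54005233e+00, -2.73316991e+01,
       -5.41438675e-02,  1.29874682e-02,  2.76439198e-05]), 'tcp_pos': array([ 0.24754523, -0.62740039,  0.22181179]), 'eef_rot': array([[ 9.30200909e-01,  3.67050111e-01, -6.96296186e-04],
       [ 3.67050752e-01, -9.30199804e-01,  1.43880305e-03],
       [-1.19581757e-04, -1.59395194e-03, -9.99998723e-01]]), 'force': array([-0.61738179, -0.13220071,  0.19353529]), 'moment': array([ 0.01978443,  0.01793947, -0.03244438]), 'gripper_force': 0.0, 'grip_width': 0.08767663126833063}
0.0187
```

View pics/top0.png

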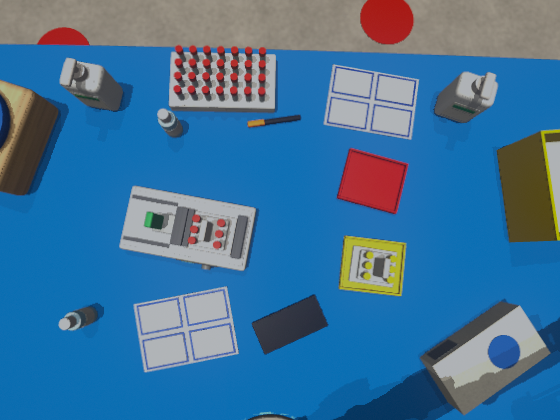

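View pics/side0.png

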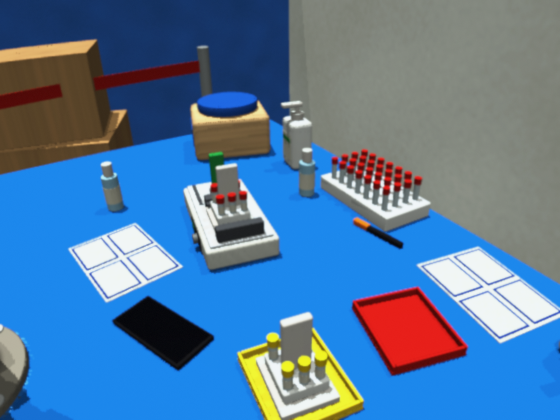

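The top view shows the shaker at about (188,228), its green paddle at (153,220) and the red carrier at (208,232). The red tray is at (373,181) and the yellow tray with its carrier at (373,266). The side view confirms the paddle and the white handle stand upright and the red tray is empty.

```bash
cat > h.py <<'E'
from cell import *
import cv2,numpy as np
def cloud(n,p,d):
    c=calibration(n);f=210/np.tan(np.radians(c["fov_y"]/2))
    K=np.array([[f,0,c["cx"]],[0,f,c["cy"]],[0,0,1]])
    v,u=np.mgrid[:420,:560]
    uv=cv2.undistortPoints(np.stack([u,v],-1).reshape(-1,1,2).astype(np.float64),K,c["D"]).reshape(420,560,2)
    P=np.dstack([uv,np.ones((420,560))])*d[...,None]
    return P@c["pose"][:3,:3].T+c["pose"][:3,3]
def masks(p):
    h=cv2.cvtColor(p,cv2.COLOR_RGB2HSV);H,S,V=[h[...,i].astype(int) for i in range(3)]
    return dict(green=(H>40)&(H<85)&(S>100)&(V>30),red=((H<8)|(H>172))&(S>130)&(V>60),yellow=(H>22)&(H<35)&(S>130),grey=(S<70))
def rect(P,tag):
    r=cv2.minAreaRect(P[:,:2].astype(np.float32)*1000)
    print(tag,len(P),"c",np.round(r[0],1),"size",np.round(r[1],1),"ang %.1f"%r[2],"med",np.round(np.median(P,0)*1000,1),"mean",np.round(P.mean(0)*1000,1))
E
python3 - <<'E'
from h import *
for n in("top","side"):
    z=np.load(f"pics/{n}0.npz");p,d=z["p"],z["d"];P=cloud(n,p,d);m=masks(p);ok=d>0
    X,Y,Z=P[...,0],P[...,1],P[...,2]
    print(n,"table z",np.round(np.percentile(Z[(X>.3)&(X<.7)&(abs(Y)<.4)&(p[...,2]>150)&(p[...,0]<60)],[5,50,95]),4))
    sh=ok&(Y>0)&(Y<.36)&(X>.35)&(X<.62)
    def go(mm,t):
        if mm.sum()>5: rect(P[mm],t)
        else: print(t,"none")
    go(sh&m["green"],"green all"); go(sh&m["green"]&(Z>.142),"green top")
    print(" green z",np.round(np.percentile(Z[sh&m["green"]],[1,50,99]),3)) 
    go(sh&(Z>.035)&(Z<.06),"shaker body")
    go(sh&m["grey"]&(Z>.155),"handle top")
    go(sh&m["red"]&(Z>.112)&(Z<.13),"caps")
    t=ok&(Y<-.05)&(Y>-.35)&(X>.3)&(X<.72)&(Z<.03)
    go(t&m["red"],"red tray"); go(t&m["red"]&(Z<.010),"red floor"); go(t&m["red"]&(Z>.013),"red rim")
    t=ok&(Y<-.05)&(Y>-.35)&(X>.3)&(X<.72)
    go(t&m["yellow"]&(Z<.03),"yel tray"); go(t&m["grey"]&(Z>.11),"yel handle")
E
```

```text
top table z [-0.0034 -0.0008  0.0021]
green all 189 c [531.6 237.7] size [13.1 27.6] ang 80.4 med [531.5 234.  146.3] mean [531.  235.4 130.3]
green top 105 c [531.7 238.1] size [12.4 27.5] ang 80.4 med [531.7 237.3 148.8] mean [531.6 237.6 148.6]
 green z [0.074 0.146 0.151]
shaker body 5072 c [518.7 186.3] size [277.5 150.3] ang 80.4 med [527.3 218.1  48.7] mean [524.8 199.6  47.9]
handle top 151 c [512.4 132.8] size [12.1 39.7] ang 81.0 med [511.6 131.7 165.4] mean [512.1 132.1 165. ]
caps 267 c [511.6 133.1] size [64.7 56.6] ang 80.8 med [511.7 148.9 119.3] mean [511.9 133.6 119.2]
red tray 3080 c [ 637.6 -226.8] size [138.8 118.6] ang 75.3 med [ 638.5 -228.2    4.7] mean [ 638.3 -228.1    6.2]
red floor 2580 c [ 637.2 -226.4] size [138.  116.6] ang 75.5 med [ 639.1 -228.3    4.3] mean [ 639.1 -228.4    4.3]
red rim 437 c [ 637.6 -226.8] size [138.7 118.7] ang 75.2 med [ 629.6 -224.3   16.7] mean [ 633.1 -224.8   16.6]
yel tray 1628 c [ 444.4 -224.5] size [139.2 118.8] ang 84.0 med [ 447.  -223.2    5.2] mean [ 445.3 -224.2    7.9]
yel handle 128 c [ 443.4 -224.7] size [11.7 39.6
[... 533 characters left out ...]
3] mean [509.5 129.  161.8]
caps 196 c [509.8 132.8] size [67.8 54.8] ang 79.8 med [500.1 107.3 118.5] mean [501.4 116.9 117.5]
red tray 5948 c [ 635.7 -228.5] size [139.7 120.4] ang 75.9 med [ 636.7 -234.3    4.6] mean [ 636.7 -232.     6.8]
red floor 4617 c [ 635.5 -228.7] size [138.9 118.6] ang 75.4 med [ 638.4 -232.     4.2] mean [ 638.4 -230.1    4.4]
red rim 982 c [ 635.7 -228.5] size [139.4 120.6] ang 75.7 med [ 620.3 -252.3   16.3] mean [ 628.1 -240.3   16.1]
yel tray 2952 c [ 443.4 -225.6] size [141.5 119.5] ang 83.7 med [ 446.1 -242.8    5.5] mean [ 444.6 -236.1    8.8]
yel handle 387 c [ 442.3 -225.8] size [12.4 39. ] ang 83.2 med [ 440.8 -228.6  119.4] mean [ 440.8 -227.8  117.8]
```

```bash
cat > tgt.py <<'E'
import sys
from h import *
from scipy.spatial.transform import Rotation as Ro
def rel(x,y,z,ang):  # tool y along world angle ang (deg), z down
    o=get_obs();R=o["eef_rot"];a=np.radians(ang)
    yt=np.array([np.cos(a),np.sin(a),0]);zt=np.array([0,0,-1.]);Rt=np.c_[np.cross(yt,zt),yt,zt]
    print("t",round(o["time_s"],2),"shift cm",np.round(R.T@(np.array([x,y,z])/1000-o["tcp_pos"])*100,2),"rot",np.round(Ro.from_matrix(R.T@Rt).as_rotvec(degrees=True),2),"F",np.round(o["force"],1),"tcp",np.round(o["tcp_pos"]*1000,1),"w",round(o["grip_width"]*1000,1))
if __name__=="__main__":
    for s in sys.argv[1:]: rel(*map(float,s.split(",")))
E
python3 tgt.py 500,-350,250,-99.6
```

```text
t 0.1 shift cm [ 33.67 -16.54  -2.8 ] rot [-9.000e-02  3.000e-02  3.113e+01] F [-0.6 -0.1  0.2] tcp [ 247.5 -627.4  221.8] w 87.7
```

```bash
python3 -m inch '[[[4.2,-2.1,-0.4,0,0,4,0.5],[8.4,-4.2,-0.8,0,0,8,0.5],[12.6,-6.3,-1.2,0,0,12,0.5],[16.8,-8.4,-1.6,0,0,16,0.5],[21,-10.5,-2,0,0,20,0.5],[25.2,-12.6,-2.4,0,0,24,0.5],[29.4,-14.7,-2.8,0,0,28,0.5],[33.6,-16.5,-2.8,0,0,31.1,0.5]]]' 20; python3 tgt.py 531,237,250,-99.6
```

```text
time_s: 0.9
tcp_pos: [0.5008, -0.3493, 0.2511]
eef_rot: [[0.986, -0.169, 0.0], [-0.169, -0.986, -0.0], [0.0, 0.0, -1.0]]
force: [1.1, -0.8, -0.1]
grip_width: 0.0438
gripper_force: 0.0
t 0.9 shift cm [ -6.91 -58.3    0.1 ] rot [ 0.01 -0.02 -0.11] F [ 1.1 -0.8 -0.1] tcp [ 500.8 -349.3  251.1] w 43.8
```

```bash
python3 -m inch '[[[-0.5,-4,0,0,0,0,0.5],[-1,-8.5,0,0,0,0,0.5],[-1.5,-13,0,0,0,0,0.5],[-2,-17.5,0,0,0,0,0.5],[-2.6,-22,0,0,0,0,0.5],[-3.1,-26.5,0,0,0,0,0.5],[-3.6,-31,0,0,0,0,0.5],[-4,-34,0,0,0,0,0.5]]]'; python3 -m inch '[[[-0.5,-4,0,0,0,0,0.5],[-1,-8,0,0,0,0,0.5],[-1.5,-12,0,0,0,0,0.5],[-2,-16,0,0,0,0,0.5],[-2.5,-20,0,0,0,0,0.5],[-2.9,-23,0,0,0,0,0.5],[-2.9,-24.3,0,0,0,0,0.5],[-2.9,-24.3,0,0,0,0,0.5]]]';python3 tgt.py 531,237.3,116,-99.6
```

```text
time_s: 1.7
tcp_pos: [0.5164, -0.0055, 0.2505]
eef_rot: [[0.987, -0.163, -0.0], [-0.163, -0.987, 0.001], [-0.0, -0.001, -1.0]]
force: [-0.0, -0.4, -1.0]
grip_width: 0.0443
gripper_force: 0.0
time_s: 2.5
tcp_pos: [0.5283, 0.2366, 0.2502]
eef_rot: [[0.987, -0.164, -0.001], [-0.164, -0.987, 0.0], [-0.001, -0.0, -1.0]]
force: [0.0, 0.0, -0.8]
grip_width: 0.044
gripper_force: 0.0
t 2.5 shift cm [ 0.27 -0.11 13.42] rot [-0.    0.05  0.19] F [ 0.   0.  -0.8] tcp [528.3 236.6 250.2] w 44.0
```

```bash
python3 -m inch '[[[0.3,-0.1,2.5,0,0,0.2,0.5],[0.3,-0.1,5,0,0,0.2,0.5],[0.3,-0.1,7.5,0,0,0.2,0.5],[0.3,-0.1,10,0,0,0.2,0.5],[0.3,-0.1,12,0,0,0.2,0.5],[0.3,-0.1,13,0,0,0.2,0.5],[0.3,-0.1,13.4,0,0,0.2,0.5],[0.3,-0.1,13.4,0,0,0.2,0.5]]]'; python3 -m inch '[[[0,0,0,0,0,0,0.3],[0,0,0,0,0,0,0.2],[0,0,0,0,0,0,0.1],[0,0,0,0,0,0,0],[0,0,0,0,0,0,0],[0,0,0,0,0,0,0]]]' 20;python3 tgt.py 531,237.3,116,-99.6
```

```text
time_s: 3.3
tcp_pos: [0.5321, 0.2347, 0.1168]
eef_rot: [[0.985, -0.171, 0.0], [-0.171, -0.985, -0.0], [0.0, 0.0, -1.0]]
force: [0.2, 0.6, 0.3]
grip_width: 0.0438
gripper_force: 0.0
time_s: 3.9
tcp_pos: [0.5325, 0.2385, 0.1173]
eef_rot: [[0.986, -0.168, 0.003], [-0.168, -0.986, 0.004], [0.002, -0.004, -1.0]]
force: [3.1, 6.8, -3.0]
grip_width: 0.014
gripper_force: 20.0
t 3.9 shift cm [-0.13  0.15  0.13] rot [-0.24 -0.11 -0.06] F [ 3.1  6.8 -3. ] tcp [532.5 238.5 117.3] w 14.0
```

```bash
python3 -m inch '[[[0,-0.7,0,0,0,0,0],[0,-1.4,0,0,0,0,0],[0,-2.1,0,0,0,0,0],[0,-2.8,0,0,0,0,0],[0,-3.5,0,0,0,0,0],[0,-4.1,0,0,0,0,0],[0,-4.4,0,0,0,0,0],[0,-4.4,0,0,0,0,0]]]' 30;python3 tgt.py 539.4,281.6,116,-99.6
```

```text
time_s: 4.7
tcp_pos: [0.5394, 0.2791, 0.1173]
eef_rot: [[0.986, -0.169, 0.0], [-0.169, -0.986, -0.001], [0.001, 0.0, -1.0]]
force: [-1.5, -1.3, 5.3]
grip_width: 0.0139
gripper_force: 30.0
t 4.7 shift cm [-0.04 -0.24  0.13] rot [ 0.03 -0.03 -0.15] F [-1.5 -1.3  5.3] tcp [539.4 279.1 117.3] w 13.9
```

```bash
python3 -m inch '[[[0,-0.2,0,0,0,0,0],[0,-0.4,0,0,0,0,0],[0,-0.5,0,0,0,0,0],[0,-0.5,0,0,0,0,0]]]';python3 tgt.py 539.4,281.6,116,-99.6;python3 -m inch '[[[0,-0.2,0,0,0,0,0],[0,-0.3,0,0,0,0,0],[0,-0.3,0,0,0,0,0]]]';python3 tgt.py 539.4,281.6,116,-99.6
```

```text
time_s: 5.1
tcp_pos: [0.54, 0.2829, 0.1173]
eef_rot: [[0.985, -0.17, -0.0], [-0.17, -0.985, -0.002], [0.0, 0.002, -1.0]]
force: [-3.3, -4.7, 6.8]
grip_width: 0.0138
gripper_force: 30.0
t 5.1 shift cm [-0.04  0.14  0.13] rot [ 0.11 -0.   -0.19] F [-3.3 -4.7  6.8] tcp [540.  282.9 117.3] w 13.8
time_s: 5.4
tcp_pos: [0.54, 0.2829, 0.1172]
eef_rot: [[0.985, -0.172, -0.002], [-0.172, -0.985, -0.006], [-0.001, 0.007, -1.0]]
force: [-6.3, -11.7, 12.8]
grip_width: 0.0141
gripper_force: 30.0
t 5.4 shift cm [-0.04  0.13  0.12] rot [ 0.38  0.07 -0.3 ] F [ -6.3 -11.7  12.8] tcp [540.  282.9 117.2] w 14.1
```

The jaw is against its stop: the force rises and it moves no further. I'll release, go up and over to the handle.

```bash
python3 -m inch '[[[0,0.3,0,0,0,0,0.3],[0,0.3,0,0,0,0,0.5],[0,0.3,0,0,0,0,0.5],[0,0.3,0,0,0,0,0.5],[0,0.3,-3,0,0,0,0.5],[0,0.3,-6.5,0,0,0,0.5],[0,0.3,-10.5,0,0,0,0.5],[0,0.3,-12,0,0,0,0.5]]]'
python3 - <<'E'
from h import *
p,d=get_image("side");P=cloud("side",p,d);m=masks(p);cv2.imwrite("pics/side1.png",p[:,:,::-1])
sh=(d>0)&(P[...,1]>0)&(P[...,1]<.36)&(P[...,0]>.35)&(P[...,0]<.62);Z=P[...,2]
rect(P[sh&m["green"]&(Z>.142)&(Z<.16)],"green top");rect(P[sh&m["grey"]&(Z>.155)&(Z<.175)],"handle")
E
python3 tgt.py 511.2,131.8,229,-99.6
```

```text
time_s: 6.2
tcp_pos: [0.5415, 0.2856, 0.2407]
eef_rot: [[0.986, -0.169, 0.005], [-0.169, -0.986, 0.003], [0.004, -0.004, -1.0]]
force: [0.8, 0.2, 0.6]
grip_width: 0.0438
gripper_force: 0.0
green top 68 c [537.9 279.7] size [15.3 29.1] ang 82.6 med [537.3 277.9 146.9] mean [537.6 278.  146.3]
handle 142 c [509.5 129.7] size [11.1 37.2] ang 72.4 med [508.  128.6 162.1] mean [508.6 128.8 161.7]
t 6.25 shift cm [-0.43 15.7   1.18] rot [-0.28 -0.32 -0.16] F [0.3 0.8 2. ] tcp [541.9 285.7 241.6] w 44.2
```

View pics/side1.png

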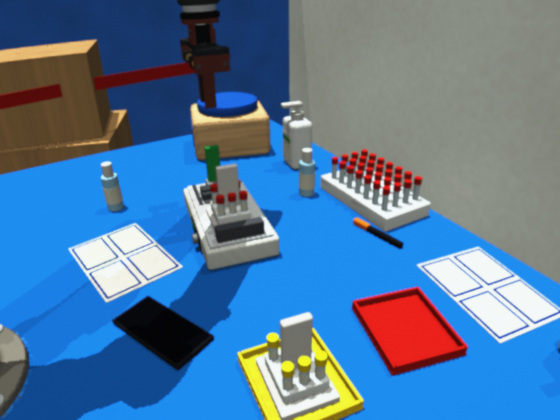

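The side view shows the paddle at (212,163), moved away 44 mm. The jaw is open, the gripper is up and clear, and the red carrier is undisturbed at (230,195).

```bash
python3 -m inch '[[[-0.1,3,0,0,0,0,0.5],[-0.2,6,0,-0.1,-0.1,0,0.5],[-0.3,9,0,-0.2,-0.2,0,0.5],[-0.4,12,0.2,-0.3,-0.3,0,0.5],[-0.4,14.5,0.6,-0.3,-0.3,0,0.5],[-0.4,15.6,1,-0.3,-0.3,0,0.5],[-0.4,15.6,1,-0.3,-0.3,0,0.5]]]';python3 tgt.py 511.7,132.3,131,-99.6
```

```text
time_s: 6.95
tcp_pos: [0.5089, 0.1294, 0.2251]
eef_rot: [[0.985, -0.172, -0.008], [-0.172, -0.985, -0.005], [-0.007, 0.007, -1.0]]
force: [-0.1, -0.1, 0.3]
grip_width: 0.044
gripper_force: 0.0
t 6.95 shift cm [ 0.29 -0.4   9.41] rot [ 0.39  0.42 -0.3 ] F [-0.1 -0.1  0.3] tcp [508.9 129.4 225.1] w 44.0
```

```bash
python3 -m inch '[[[0.3,-0.3,4,0,0,0,0.5],[0.3,-0.3,4,0,0,0,0.5],[0.3,-0.3,4,0,0,0,0.5],[0.3,-0.3,4,0,0,0,0.5],[0.3,-0.3,4,0,0,0,0.5]]]';python3 tgt.py 511.7,132.3,131,-99.6
```

```text
time_s: 7.45
tcp_pos: [0.5136, 0.134, 0.1879]
eef_rot: [[0.986, -0.169, -0.004], [-0.169, -0.986, -0.004], [-0.003, 0.004, -1.0]]
force: [-0.2, 0.2, -0.1]
grip_width: 0.0443
gripper_force: 0.0
t 7.45 shift cm [-0.14  0.18  5.7 ] rot [ 0.24  0.2  -0.14] F [-0.2  0.2 -0.1] tcp [513.6 134.  187.9] w 44.3
```

```bash
python3 -m inch '[[[-0.1,0.2,1.5,0.3,0.2,0,0.5],[-0.1,0.2,3,0.3,0.2,0,0.5],[-0.1,0.2,4.5,0.3,0.2,0,0.5],[-0.1,0.2,5.5,0.3,0.2,0,0.5],[-0.1,0.2,5.7,0.3,0.2,0,0.5],[-0.1,0.2,5.7,0.3,0.2,0,0.5],[-0.1,0.2,5.7,0.3,0.2,0,0.5]]]';python3 tgt.py 511.7,132.3,131,-99.6
```

```text
time_s: 8.15
tcp_pos: [0.5118, 0.1314, 0.1304]
eef_rot: [[0.985, -0.17, -0.0], [-0.17, -0.985, 0.001], [-0.001, -0.001, -1.0]]
force: [-0.0, -0.4, -0.4]
grip_width: 0.044
gripper_force: 0.0
t 8.15 shift cm [-0.02 -0.08 -0.06] rot [-0.03  0.03 -0.17] F [-0.  -0.4 -0.4] tcp [511.8 131.4 130.4] w 44.0
```

```bash
python3 -m inch '[[[0,0,0,0,0,0,0.3],[0,0,0,0,0,0,0.15],[0,0,0,0,0,0,0.05],[0,0,0,0,0,0,0],[0,0,0,0,0,0,0],[0,0,0,0,0,0,0],[0,0,0,0,0,0,0]]]' 40;python3 tgt.py 511.7,132.3,131,-99.6; python3 -m inch '[[[0,0,-0.5,0,0,0,0],[0,0,-1.2,0,0,0,0],[0,0,-2,0,0,0,0],[0,0,-3,0,0,0,0],[0,0,-4.5,0,0,0,0],[0,0,-6,0,0,0,0],[0,0,-7,0,0,0,0],[0,0,-7,0,0,0,0]]]';python3 tgt.py 511.7,132.3,201,-99.6
```

```text
time_s: 8.85
tcp_pos: [0.5114, 0.1316, 0.1298]
eef_rot: [[0.986, -0.169, -0.001], [-0.169, -0.986, 0.001], [-0.001, -0.001, -1.0]]
force: [-0.7, 2.6, 0.0]
grip_width: 0.0117
gripper_force: 40.0
t 8.85 shift cm [ 0.01 -0.07 -0.12] rot [-0.04  0.07 -0.16] F [-0.7  2.6  0. ] tcp [511.4 131.6 129.8] w 11.7
time_s: 9.65
tcp_pos: [0.5122, 0.1307, 0.2014]
eef_rot: [[0.985, -0.171, 0.001], [-0.171, -0.985, 0.0], [0.001, -0.0, -1.0]]
force: [0.2, 0.5, -3.8]
grip_width: 0.0118
gripper_force: 40.0
t 9.65 shift cm [-0.08 -0.15  0.04] rot [-0.02 -0.05 -0.22] F [ 0.2  0.5 -3.8] tcp [512.2 130.7 201.4] w 11.8
```

```bash
python3 tgt.py 636.8,-227.5,195,-104.5
```

```text
t 9.65 shift cm [18.39 33.17  0.64] rot [-0.02 -0.05  4.68] F [ 0.2  0.5 -3.8] tcp [512.2 130.7 201.4] w 11.8
```

```bash
python3 -m inch '[[[0.5,1,0,0,0,0.2,0],[1.7,3,0,0,0,0.5,0],[3.2,5.7,0,0,0,1,0],[4.7,8.5,0,0,0,1.5,0],[6.2,11.3,0,0,0,2,0],[7.7,14,0,0,0,2.5,0],[8.8,16,0,0,0,2.7,0],[9.3,17,0,0,0,2.7,0]]]';python3 -m inch '[[[1,2,0,0,0,0.2,0],[2.5,4.7,0,0,0,0.5,0],[4,7.5,0,0,0,1,0],[5.7,10.2,0,0,0,1.5,0],[7.2,13,0,0,0,2,0],[8.3,15,0,0,0,2,0],[8.8,15.9,0.3,0,0,2,0],[9,16.2,0.6,0,0,2,0]]]';python3 -m inch '[[[0,0,0,0,0,0,0],[0,0,0,0,0,0,0],[0,0,0,0,0,0,0]]]';python3 tgt.py 636.8,-227.5,195,-104.5
python3 - <<'E'
from h import *
for n in("top","side"):
    p,d=get_image(n);P=cloud(n,p,d);m=masks(p);cv2.imwrite(f"pics/{n}2.png",p[:,:,::-1]);X,Y,Z=P[...,0],P[...,1],P[...,2]
    b=(d>0)&(abs(X-.637)<.09)&(abs(Y+.2275)<.1)
    for t,mm in(("caps",b&m["red"]&(Z>.12)&(Z<.16)),("foot",b&m["grey"]&(Z>.06)&(Z<.092)),("rim",b&m["red"]&(Z<.025))):
        if mm.sum()>5: rect(P[mm],n+t)
E
```

```text
time_s: 10.45
tcp_pos: [0.5737, -0.0562, 0.1983]
eef_rot: [[0.975, -0.22, -0.004], [-0.22, -0.975, -0.001], [-0.003, 0.002, -1.0]]
force: [-0.4, 0.3, -3.7]
grip_width: 0.0119
gripper_force: 40.0
time_s: 11.25
tcp_pos: [0.6265, -0.2304, 0.1923]
eef_rot: [[0.968, -0.251, -0.003], [-0.251, -0.968, 0.001], [-0.003, 0.0, -1.0]]
force: [-0.2, -0.1, -4.4]
grip_width: 0.0118
gripper_force: 40.0
time_s: 11.55
tcp_pos: [0.6272, -0.228, 0.1935]
eef_rot: [[0.969, -0.248, -0.002], [-0.248, -0.969, 0.001], [-0.002, -0.001, -1.0]]
force: [-0.0, 0.0, -3.7]
grip_width: 0.0115
gripper_force: 40.0
t 11.55 shift cm [ 0.92 -0.29 -0.16] rot [-0.03  0.11  0.15] F [-0.   0.  -3.7] tcp [ 627.2 -228.   193.5] w 11.5
toprim 1458 c [ 637.4 -226.5] size [138.5 118.1] ang 75.5 med [ 614.  -192.6    5. ] mean [ 626.5 -201.6    7. ]
siderim 5636 c [ 636.  -228.7] size [140.  120.3] ang 75.9 med [ 633.4 -237.9    4.6] mean [ 633.3 -235.     6.6]
```

View pics/side2.png

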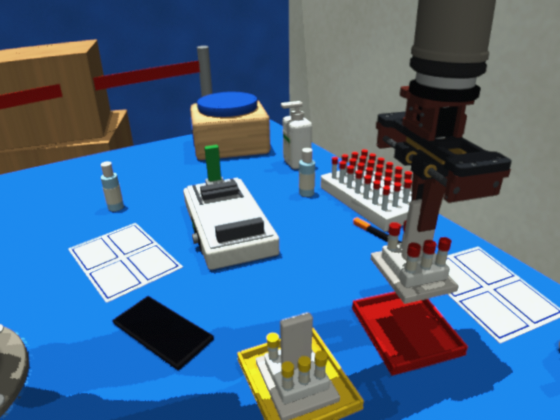

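The side view shows the carrier hanging upright above the red tray at (415,270). The jaw is still open with its paddle at (212,163), and the yellow carrier is untouched.

```bash
python3 -m inch '[[[0.3,-0.1,1,0,0,0,0],[0.6,-0.2,2,0,0,0.1,0],[0.9,-0.3,3.5,0,0,0.1,0],[0.9,-0.3,5,0,0,0.1,0],[0.9,-0.3,6,0,0,0.1,0],[0.9,-0.3,6.3,0,0,0.1,0],[0.9,-0.3,6.3,0,0,0.1,0],[0.9,-0.3,6.3,0,0,0.1,0]]]'
python3 tgt.py 636.8,-227.5,85,-104.5
python3 - <<'E'
from h import *
t=get_obs()["tcp_pos"][2]-.080;print("underside",t)
for n in("top","side"):
    p,d=get_image(n);P=cloud(n,p,d);m=masks(p);X,Y,Z=P[...,0],P[...,1],P[...,2]
    b=(d>0)&(abs(X-.637)<.1)&(abs(Y+.2275)<.1)
    for k,mm in(("caps",b&m["red"]&(Z>t+.06)&(Z<t+.08)),("foot",b&m["grey"]&(Z>t-.004)&(Z<t+.016)),("foottop",b&m["grey"]&(Z>t+.009)&(Z<t+.016)),("rim",b&m["red"]&(Z<.025))):
        if mm.sum()>5: rect(P[mm],n+k)
E
```

```text
time_s: 12.45
tcp_pos: [0.6367, -0.2293, 0.1308]
eef_rot: [[0.968, -0.252, -0.001], [-0.252, -0.968, 0.0], [-0.001, 0.0, -1.0]]
force: [0.6, 0.4, -3.8]
grip_width: 0.0115
gripper_force: 40.0
t 12.45 shift cm [-0.03 -0.17  4.58] rot [ 0.01  0.05 -0.08] F [ 0.6  0.4 -3.8] tcp [ 636.7 -229.3  130.8] w 11.5
underside 0.050808912635212186
topcaps 127 c [ 636.  -228.1] size [62.4 57.3] ang 75.9 med [ 621.3 -206.9  119.5] mean [ 622.6 -221.5  119. ]
topfoot 420 c [ 625.  -226.6] size [100.4  56. ] ang 74.9 med [ 609.9 -197.5   61.9] mean [ 616.7 -212.4   61.5]
topfoottop 341 c [ 625.  -225.7] size [98.9 55.7] ang 74.4 med [ 611.5 -198.9   62.3] mean [ 617.3 -213.5   62.5]
toprim 1157 c [ 637.2 -226.9] size [139.2 117.3] ang 75.4 med [ 604.9 -186.5    5.1] mean [ 618.6 -203.1    7.8]
sidecaps 418 c [ 634.2 -231.2] size [64.1 56.9] ang 75.9 med [ 622.5 -253.5  119.2] mean [ 623.8 -244.   117.7]
sidefoot 1238 c [ 634.8 -229.8] size [101.9  79.6] ang 75.3 med [ 608.8 -265.1   61.7] mean [ 615.1 -251.5   60.7]
sidefoottop 923 c [ 635.  -229.7] size [101.5  79.3] ang 75.3 med [ 609.9 -263.5   62.2] mean [ 616.3 -249.9   62.3]
siderim 3921 c [ 636.  -228.7] size [139.7 120. ] ang 75.6 med [ 616.1 -257.7    4.7] mean [ 619.4 -245.6    7.1]
```

```bash
python3 -m inch '[[[0.1,-0.1,0.8,0,0,0,0],[0.1,-0.1,1.6,0,0,0,0],[0.1,-0.1,2.4,0,0,0,0],[0.1,-0.1,3.2,0,0,0,0],[0.1,-0.1,3.8,0,0,0,0],[0.1,-0.1,4.1,0,0,0,0],[0.1,-0.1,4.2,0,0,0,0],[0.1,-0.1,4.2,0,0,0,0]]]';python3 -m inch '[[[0,0,0.05,0,0,0,0],[0,0,0.1,0,0,0,0],[0,0,0.15,0,0,0,0],[0,0,0.2,0,0,0,0],[0,0,0.2,0,0,0,0]]]'
python3 tgt.py 636.8,-227.5,85,-104.5
```

```text
time_s: 13.35
tcp_pos: [0.6376, -0.2284, 0.0884]
eef_rot: [[0.968, -0.252, -0.002], [-0.252, -0.968, 0.0], [-0.002, 0.0, -1.0]]
force: [0.5, 0.1, -3.7]
grip_width: 0.0119
gripper_force: 40.0
time_s: 13.85
tcp_pos: [0.6375, -0.2283, 0.0863]
eef_rot: [[0.968, -0.252, -0.002], [-0.252, -0.968, 0.0], [-0.002, 0.0, -1.0]]
force: [0.0, 0.4, -4.2]
grip_width: 0.0122
gripper_force: 40.0
t 13.85 shift cm [-0.09 -0.06  0.13] rot [ 0.01  0.1  -0.07] F [ 0.   0.4 -4.2] tcp [ 637.5 -228.3   86.3] w 12.2
```

```bash
python3 -m inch '[[[0,0,0.04,0,0,0,0],[0,0,0.08,0,0,0,0],[0,0,0.12,0,0,0,0],[0,0,0.15,0,0,0,0],[0,0,0.15,0,0,0,0]]]'
python3 tgt.py 636.8,-227.5,85,-104.5
```

```text
time_s: 14.35
tcp_pos: [0.6375, -0.2283, 0.0849]
eef_rot: [[0.968, -0.252, -0.002], [-0.252, -0.968, 0.0], [-0.002, 0.0, -1.0]]
force: [-0.3, 0.5, -2.3]
grip_width: 0.0119
gripper_force: 40.0
t 14.35 shift cm [-0.09 -0.06 -0.01] rot [ 0.01  0.1  -0.07] F [-0.3  0.5 -2.3] tcp [ 637.5 -228.3   84.9] w 11.9
```

Contact is beginning, since the measured load is dropping.

```bash
python3 -m inch '[[[0,0,0.03,0,0,0,0],[0,0,0.06,0,0,0,0],[0,0,0.06,0,0,0,0]]]'
python3 -m inch '[[[0,0,0,0,0,0,0],[0,0,0,0,0,0,0]]]' 5
python3 -m inch '[[[0,0,0,0,0,0,0.2],[0,0,0,0,0,0,0.3],[0,0,0,0,0,0,0.4],[0,0,0,0,0,0,0.5],[0,0,0,0,0,0,0.5],[0,0,0,0,0,0,0.5]]]'
python3 tgt.py 636.8,-227.5,85,-104.5
```

```text
time_s: 14.65
tcp_pos: [0.6376, -0.2284, 0.0849]
eef_rot: [[0.968, -0.252, -0.001], [-0.252, -0.968, 0.0], [-0.001, 0.0, -1.0]]
force: [-3.9, 0.9, 4.3]
grip_width: 0.0119
gripper_force: 40.0
time_s: 14.85
tcp_pos: [0.6377, -0.2284, 0.0849]
eef_rot: [[0.968, -0.252, -0.001], [-0.252, -0.968, 0.0], [-0.001, 0.0, -1.0]]
force: [-3.5, 0.7, 5.9]
grip_width: 0.0121
gripper_force: 5.0
time_s: 15.45
tcp_pos: [0.6376, -0.2283, 0.0842]
eef_rot: [[0.968, -0.252, -0.002], [-0.252, -0.968, 0.0], [-0.002, 0.0, -1.0]]
force: [0.0, -0.1, 0.1]
grip_width: 0.044
gripper_force: 0.0
t 15.45 shift cm [-0.1  -0.06 -0.08] rot [ 0.01  0.09 -0.07] F [ 0.  -0.1  0.1] tcp [ 637.6 -228.3   84.2] w 44.0
```

```bash
python3 -m inch '[[[0,0,-1,0,0,0,0.5],[0,0,-2.5,0,0,0,0.5],[0,0,-4.5,0,0,0,0.5],[0,0,-7,0,0,0,0.5],[0,0,-10,0,0,0,0.5],[0,0,-13,0,0,0,0.5],[0,0,-16,0,0,0,0.5],[0,0,-17,0,0,0,0.5]]]'
python3 -m inch '[[[0,0,0,0,0,0,0.5],[0,0,0,0,0,0,0.5],[0,0,0,0,0,0,0.5]]]'
python3 - <<'E'
from h import *
for n in("top","side"):
    p,d=get_image(n);P=cloud(n,p,d);m=masks(p);X,Y,Z=P[...,0],P[...,1],P[...,2];t=.005
    cv2.imwrite(f"pics/{n}3.png",p[:,:,::-1])
    b=(d>0)&(abs(X-.637)<.1)&(abs(Y+.2275)<.1)
    for k,mm in(("caps",b&m["red"]&(Z>t+.06)&(Z<t+.08)),("foot",b&m["grey"]&(Z>t+.008)&(Z<t+.016)),("rim",b&m["red"]&(Z<.025)),("htop",b&m["grey"]&(Z>.112)&(Z<.13)),("green",(Y>.2)&(Y<.35)&m["green"]&(Z>.142)&(Z<.16))):
        if mm.sum()>5: rect(P[mm],n+k)
E
```

```text
time_s: 16.25
tcp_pos: [0.6396, -0.2289, 0.2596]
eef_rot: [[0.968, -0.252, 0.005], [-0.252, -0.968, -0.002], [0.006, 0.0, -1.0]]
force: [0.2, -0.9, 0.1]
grip_width: 0.0439
gripper_force: 0.0
time_s: 16.55
tcp_pos: [0.6368, -0.2281, 0.2523]
eef_rot: [[0.968, -0.251, -0.005], [-0.251, -0.968, 0.001], [-0.005, 0.0, -1.0]]
force: [0.2, 0.5, -0.3]
grip_width: 0.0438
gripper_force: 0.0
topcaps 230 c [ 638.3 -228.4] size [64.6 60. ] ang 75.7 med [ 637.4 -214.2   73.8] mean [ 637.4 -226.5   73.6]
topfoot 444 c [ 636.9 -228.5] size [100.5  79.7] ang 75.1 med [ 623.5 -197.1   16.1] mean [ 629.6 -212.2   16.2]
toprim 1464 c [ 639.7 -229.9] size [144.1 123.7] ang 75.7 med [ 633.4 -220.1    5.6] mean [ 636.1 -224.7    8.4]
tophtop 116 c [ 636.8 -228.7] size [12.4 37.8] ang 73.8 med [ 635.9 -227.6  120.7] mean [ 635.8 -227.4  119.9]
topgreen 105 c [538.8 282.1] size [12.6 27.5] ang 82.7 med [538.7 281.4 149. ] mean [538.7 281.6 148.7]
sidecaps 413 c [ 634.5 -230. ] size [64.1 56.6] ang 74.6 med [ 624. -252.   73.] mean [ 624.7 -243.    71.8]
sidefoot 931 c [ 635.1 -228.9] size [100.7  79.6] ang 76.0 med [ 610.8 -262.6   16. ] mean [ 617.2 -248.8   16.1]
siderim 2387 c [ 636.4 -229. ] size [140.2 120.7] ang 75.3 med [ 606.  -266.7    8.3] mean [ 617.  -247.6    9.5]
sidehtop 254 c [ 635.7 -228.8] size [13.7 39.2] ang 76.7 med [ 633.8 -231.4  119.4] mean [ 634.  -230.9  118.2]
sidegreen 63 c [538.5 279.9] size [16.3 30.7] ang 85.7 med [536.8 277.3 147.2] mean [537.4 278.2 146.7]
```

View pics/side3.png

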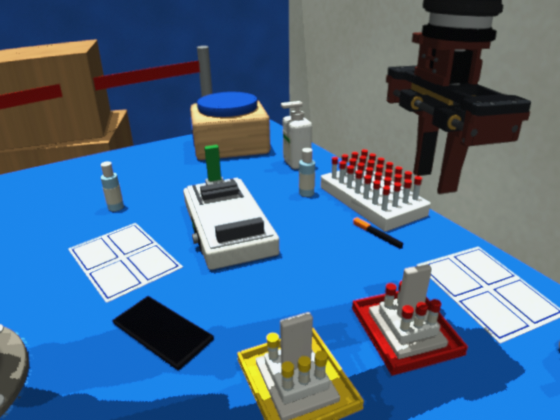

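The side view shows the red carrier flat and square in the red tray at (408,320) and the gripper clear above it. The paddle is at (212,163) with the jaw open, and the yellow carrier is where it was at (297,370).

```bash
python3 -c "
from cell import *
print(close_job())"
```

```text
the job is handed in; nothing more can be done
None
```

The jaw is fully open against its stop, the red-capped carrier stands flat and square in the red tray and is released, the yellow-capped carrier was not touched, and the job was handed in at about 17 s of the 51 s allowed.

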